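# Set up a lined spray cup and strainer for filling

## Robot

A 7-joint arm with a two-finger parallel gripper is mounted at the origin on the work surface; the furniture and walls round the work are solid. World frame = base frame: x ahead of the robot, y to its left, z up, the work surface at z = 0. Lengths are in mm, angles in rad, forces in N, time in s.
With the tool pointing down it reaches from about 350 to 900 mm from the base axis. Payload 7.2 kg.
Tool frame: the origin (TCP) lies midway between the tips of the shut fingers; the grasp point (between the pads) lies 19 mm behind it; y points along the fingers, x is the direction in which the jaws open and shut, and the axes are right-handed (so a half turn about y gives the same grasp; the last joint's range is limited). The gripper opens to 85 mm and grips with 20 to 120 N. Pads are 22 mm wide; open, the fingers measure 114 mm over their backs; the gripper's body (76 mm by 85 mm) begins 54 mm behind the grasp point. The pads swing forward as they close: fully open they stand 13 mm farther back than shut.
Start: joints at [-1.309, 0.411, -0.013, 1.596, 0.006, 1.134, -0.082], TCP at [202.418, 591.317, 231.297] pointing down, gripper open.
Joint ranges: [-2.95, 2.95], [-0.29, 1.99], [-1.47, 1.44], [0.14, 2.54], [-1.03, 4.17], [0.13, 1.85], [-2.86, 2.86]. Speed limits (rad/s): [2.39, 2.39, 3.01, 3.01, 3.14, 3.14, 3.14].

## Interface

Orientations are given as a unit quaternion [x, y, z, w].
In Python, from workcell import * gives the robot as it stands. The module is installed in compiled form; this text tells all that it offers.
- The arm moves only by the tool apply_moves, never from a script. Its argument "moves" is text: rows parted by semicolons, each of 7 numbers parted by spaces: the shift along the tool's x, y, z in cm, then the turn, a rotation vector about the tool's x, y, z in rad, then the opening, from 0 (shut) to 1 (fully open). In form: x y z wx wy wz hand; .... A call has 1 to 8 rows; each row shifts and turns the commanded pose from where the row before left it, along the tool's axes as they then stand; what a row does not reach is not made up. A row lasts 1/10 s, in which the tool goes at most 50 mm and 8.59 degrees, less where a joint would pass 70% of its speed; a pose out of reach is approached as far as the arm can. A call with a gripper value outside its range is refused whole. The fingers move at their own pace and stop on an object; "newtons" is the grip in N (left out, the last holds). Time passes only in rows, so rows that do not move let the fingers close. It gives the time, the measured TCP pose, the force and the opening at its end, in the units of the state.
- state(): the state, without advancing time (a new reading comes with each control period).
- get_image(name): name is "side" or "top"; returns (picture, depth): 384x512x3 uint8, red, green, blue; 384x512 float32, mm along the optical axis (not along the pixel's ray), 0 where there is no reading.
- calibration(name): a dict with "camera_matrix" (3x3 intrinsics, pixels), "eye" and "orientation" of the camera in the world. Camera axes: x right, y down, z forward; pixel columns grow to the right and rows downward; lengths in mm; the calibration is good to about 2 mm. A picture is of the moment at which its call begins. calibration takes no time and is no camera call.
- hand_in(): hands the job in, once; it reports no verdict.
Trained networks look in the newest picture that a camera, given by its name, has taken for a name from the list of things; names that differ only in an ending like _2 or _b are one class to them, and where a whole thing is asked for, a point or a joint stands for the part that bears it (a point fixed in the world has none). Each returns a list of dicts, best first, with "p" (0 to 1); they miss things now and then, are a little off and sometimes report something else, mostly with a low value. They report only what shows in the picture. A call takes as long as a camera call.
- spot_in(label, camera): "extent" ([left, top, right, bottom] in pixels, round what is visible of it).
The state is a dict: "t": time; "joint_positions": joint angles; "dq": joint speeds; "joint_efforts": joint torques, N m; "tcp_pos": TCP position; "tool_rot": TCP orientation; "contact_force": force on the tool from outside, world axes, zero at the start; "moment": the same for the moment, N m; "gripper_width": finger opening in mm.
Only numpy, scipy, OpenCV 4.12 (cv2) and the standard library are available. Lean on these libraries where they do the work, as an engineer would, in place of code of your own. Each camera call takes 0.05 s, during which the arm holds its last target. There are 200 camera calls.

## Task

Set up the small spray cup ready for paint to be strained into it, building upward: stand the hard cup in the bench stand, hang the liner that fits it inside the cup, set the strainer funnel on the liner, and last hang the mesh basket in the funnel. Work in that order, each part upright and fully down on the one below, then let go, and leave the wide liner and the closed spray cup where they are.

Things in the scene. Friction and masses are not known exactly. Their poses are not given: they have to be found in the camera images.
- cup_stand: Bench stand for the cup, fixed, aluminium: round base 88 mm across and 8 mm thick with an upright flared collar open at the top, its mouth 67 mm inside and 75 mm outside at 32 mm height, narrowing to 57 mm inside at the floor, which is 8 mm above the bench. Origin: centre of the underside, z up.
- hard_cup: Hard outer cup, grey plastic, open, 76 mm tall, plain tapered wall without a flange: 58 mm across at the rim (51 mm inside), 53 mm at the foot. Black vent dot in its floor, short black graduation marks on two sides. 90 g. Origin: centre of the underside, z up. Fully down in the stand, its origin is 8 mm above the stand's.
- liner: Small liner, fits the hard cup: white thin cup 80 mm tall; the top 14 mm is an open collar 61 mm across (57 inside). Below the shoulder at 66 mm the body is 47 mm across, 40 mm at the flat bottom. 40 g. Origin: centre of the underside, z up. Fully down, the shoulder rests on the cup's rim, the collar stands above it and its origin is 10 mm above the cup's.
- funnel_holder: Strainer funnel, black plastic, low open ring 40 mm tall: ribbed upright collar 62 mm across (57 inside) from 10 to 40 mm height; below its shoulder a tapered spigot, 51 mm across, 42 mm at the open lower end, on which it stands. 50 g. Origin: centre of the lower end, z up. Fully down, the shoulder rests on the liner's collar, spigot inside, origin 70 mm above the liner's.
- mesh_basket: Steel mesh basket, 36 mm deep, 32 mm across at the flat bottom, 52 under its flat rim (62 across, 3 thick). Wire yoke over the mouth with a black grip block 26 mm long (x), 10 wide (y), from 54 to 72 mm height. 90 g. Origin: centre of the underside, z up. Fully down, the rim's underside rests on the funnel's top edge, origin 4 mm above the funnel's; its yaw is free.
- wide_liner: Bystander: wide liner of a bigger cup, white, same style as the small liner but 84 mm across at the collar, 76 mm tall, 62 mm across at the bottom, too wide for the hard cup. Loose. Origin: centre of the underside, z up.
- spray_cup: Bystander: closed white spray gun cup with a black foot, 101 mm across, 144 mm tall, loose. Origin: centre of the underside, z up.

How it is judged (in metres and radians):
On the way, in this order (a step that is already met when the one before it is completed fails the run):
1. The hard cup stands upright in the collar of the bench stand (horizontal distance between hard_cup and cup_stand below 0.008 m and z of hard_cup in the frame of cup_stand between 0.004 and 0.013 m and angle between hard_cup's own z axis and vertical below 0.1 rad), for 0.2 s.
2. The small liner hangs in the hard cup, its shoulder on the cup's rim (horizontal distance between liner and hard_cup below 0.008 m and z of liner in the frame of hard_cup between 0.006 and 0.015 m and angle between liner's own z axis and vertical below 0.1 rad), for 0.2 s.
3. The strainer funnel sits on the liner, its spigot inside the liner's collar (horizontal distance between funnel_holder and liner below 0.008 m and z of funnel_holder in the frame of liner between 0.066 and 0.075 m and angle between funnel_holder's own z axis and vertical below 0.1 rad), for 0.2 s.
4. The mesh basket hangs in the funnel, its rim on the funnel's top edge (horizontal distance between mesh_basket and funnel_holder below 0.008 m and z of mesh_basket in the frame of funnel_holder between 0 and 0.009 m and angle between mesh_basket's own z axis and vertical below 0.1 rad), for 0.2 s.
At the end, for the whole second after the job is handed in: The hard cup is down in the stand, the liner in the cup, the funnel on the liner and the basket in the funnel: each centred within 8 mm on the one below, at its seated height (4 mm below to 5 mm above), upright within 0.1 rad, released and at rest (all of step 1 and all of step 2 and all of step 3 and all of step 4 and linear speed of each of hard_cup, liner, funnel_holder, mesh_basket below 0.02 m/s); the robot touches nothing.
It fails at once if The wide liner was moved more than 25 mm or tipped (distance of wide_liner from where it was at the start of the episode above 0.025 m or angle between wide_liner's own z axis and vertical above 0.35 rad).
It fails at once if The spray cup was moved more than 25 mm or tipped (distance of spray_cup from where it was at the start of the episode above 0.025 m or angle between spray_cup's own z axis and vertical above 0.35 rad).
It also fails if it takes over 115 s, if anything falls off the work surface, if the arm or the gripper's body presses on something with over 40 N, if the wrist force passes 120 N, or if a joint passes its speed limit or range.

## Working session

There is one attempt and no reset: what is moved stays moved. The work goes in short steps, Python scripts to look and compute and a tool call to move; the robot and the scene stay as the last step left them, time stands still between calls to the robot, and variables do not carry over. Pictures are saved under pics/ and viewed, about 12 in all and at most 16, crops included, and the job is handed in when it is done.

Besides the shell and the picture viewer there is one more tool, called after "Request:" as a command line: name --argument value ..., lists and objects as JSON in quotes. apply_moves: Moves the arm, as the interface text tells. Its arguments: {"type":"object","properties":{"moves":{"type":"string"},"newtons":{"type":"number"}},"required":["moves"]}

```bash
mkdir -p pics; cat > h.py <<'E'
from workcell import *
import numpy as np, cv2
from scipy.spatial.transform import Rotation as R
def cal(n):
    c=calibration(n); K=np.array(c["camera_matrix"]); o=np.array(c["orientation"],float)
    M=R.from_quat(o).as_matrix() if o.size==4 else o.reshape(3,3)
    return K,M,np.array(c["eye"],float)
def cloud(n,d):
    K,M,e=cal(n); v,u=np.mgrid[:d.shape[0],:d.shape[1]]
    p=np.stack([(u-K[0,2])/K[0,0]*d,(v-K[1,2])/K[1,1]*d,d],-1)
    P=p@M.T+e; P[d<=0]=np.nan
    return P
NAMES=["cup_stand","hard_cup","liner","funnel_holder","mesh_basket","wide_liner","spray_cup"]
E
python3 - <<'E'
from h import *
for n in ("side","top"):
    im,d=get_image(n); cv2.imwrite(f"pics/{n}0.png",im[:,:,::-1]); np.save(n+"0.npy",d)
    P=cloud(n,d); print(n,cal(n)[2],cal(n)[1][:,2])
    for l in NAMES:
        for r in spot_in(l,n)[:2]:
            a,b,c,e=[int(round(x)) for x in r["extent"]]
            q=P[max(b,0):e+1,max(a,0):c+1].reshape(-1,3); q=q[q[:,2]>12]
            s=np.nanpercentile(q,[3,50,97],axis=0).round().tolist() if len(q) else None
            print(l,round(r["p"],2),(a,b,c,e),s)
s=state();print(s)
E
```

```text
side [504.53239459 979.29958419 615.83982626] [-0.04820864 -0.85942611 -0.50898201]
cup_stand 0.83 (210, 208, 244, 234) [[502.0, 58.0, 13.0], [534.0, 83.0, 25.0], [567.0, 128.0, 34.0]]
hard_cup 0.97 (212, 160, 231, 190) [[531.0, -236.0, 15.0], [557.0, -107.0, 54.0], [583.0, -98.0, 78.0]]
hard_cup 0.21 (261, 214, 287, 242) [[387.0, 110.0, 13.0], [415.0, 147.0, 29.0], [444.0, 172.0, 42.0]]
liner 0.83 (237, 237, 264, 279) [[452.0, 251.0, 15.0], [478.0, 291.0, 62.0], [502.0, 308.0, 81.0]]
funnel_holder 0.92 (260, 213, 290, 240) [[387.0, 110.0, 13.0], [414.0, 147.0, 29.0], [444.0, 171.0, 42.0]]
funnel_holder 0.75 (246, 178, 275, 209) [[407.0, -50.0, 15.0], [446.0, 10.0, 53.0], [479.0, 29.0, 77.0]]
mesh_basket 0.61 (299, 244, 330, 277) [[312.0, 255.0, 13.0], [338.0, 279.0, 35.0], [364.0, 307.0, 72.0]]
wide_liner 0.96 (246, 178, 274, 209) [[408.0, -48.0, 15.0], [446.0, 11.0, 53.0], [479.0, 29.0, 77.0]]
spray_cup 0.66 (224, 120, 254, 172) [[451.0, -377.0, 19.0], [504.0, -244.0, 87.0], [548.0, -123.0, 144.0]]
top [ 329.91306939   20.81347252 1073.90892743] [ 0.1313097  -0.00678953 -0.99131814
[... 857 characters left out ...]
ions': array([-1.30920258,  0.41108055, -0.01266563,  1.59620142,  0.00559663,
        1.13429392, -0.08220715]), 'dq': array([ 6.04281245e-05,  5.46997033e-04, -5.16382898e-04,  1.05414726e-03,
        1.16401105e-04, -8.42961837e-05,  1.01293772e-03]), 'joint_efforts': array([-2.74995455e-04, -6.00345325e+01,  6.81033935e-01, -2.99730653e+01,
        1.39170780e-02,  1.72883148e-03, -5.75860827e-05]), 'tcp_pos': array([202.43561412, 591.31429922, 231.30921582]), 'tool_rot': array([-0.5752903 , -0.41115005,  0.41111694,  0.57530823]), 'contact_force': array([-0.66770997,  0.06875375,  0.23670074]), 'moment': array([-0.00857329, -0.06376421, -0.01557154]), 'gripper_width': 85.48690882736659}
```

```bash
python3 - <<'E'
import cv2
a=cv2.imread("pics/top0.png")[100:280,90:440]; cv2.imwrite("pics/top0c.png",cv2.resize(a,None,fx=2.2,fy=2.2,interpolation=cv2.INTER_CUBIC))
a=cv2.imread("pics/side0.png")[80:320,150:390]; cv2.imwrite("pics/side0c.png",cv2.resize(a,None,fx=2.5,fy=2.5,interpolation=cv2.INTER_CUBIC))
E
```

```text
(no output)
```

View pics/top0c.png

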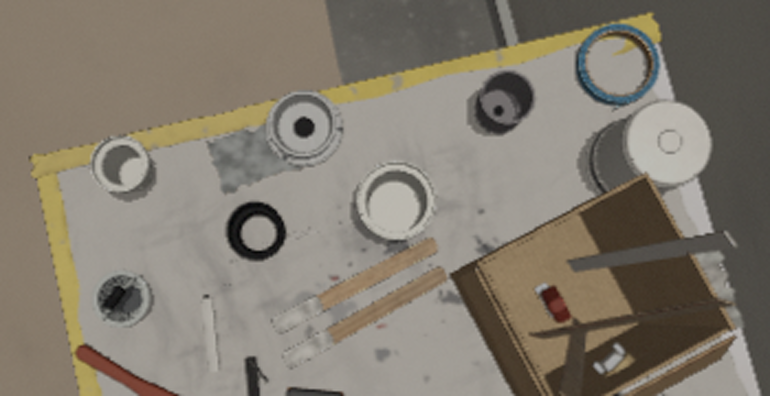

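View pics/side0c.png

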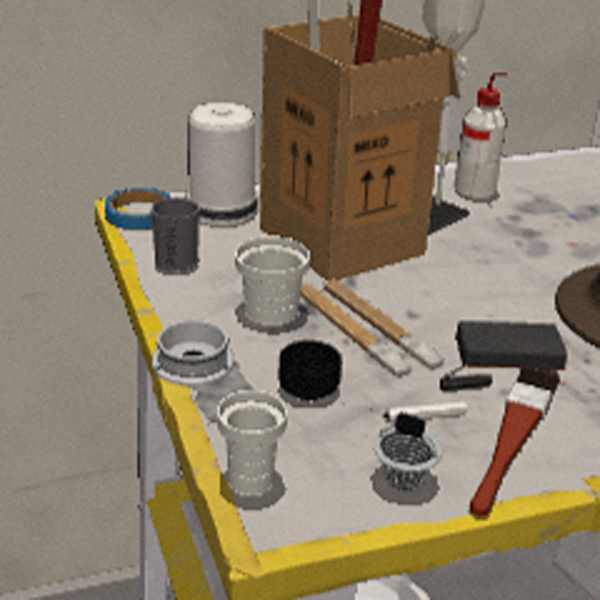

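```bash
cat >> h.py <<'E'
from scipy.optimize import least_squares
def circ(q,r=None):
    c0=np.r_[(q.max(0)[:2]+q.min(0)[:2])/2]
    f=(lambda p:np.hypot(q[:,0]-p[0],q[:,1]-p[1])-(r if r else p[2]))
    s=least_squares(f,np.r_[c0,[] if r else 30],loss="soft_l1",f_scale=1.5)
    return s.x
def rim(P,xy,zlo,zhi,rmax,rmin=0):
    q=P.reshape(-1,3); q=q[~np.isnan(q[:,0])]
    dd=np.hypot(*(q[:,:2]-xy).T)
    return q[(dd<rmax)&(dd>rmin)&(q[:,2]>zlo)&(q[:,2]<zhi)]
E
python3 - <<'E'
from h import *
import sys
T={"cup_stand":((535,92),24,40,45,35.5),"hard_cup":((558,-127),66,82,40,27.5),"liner":((475,280),74,88,42,29.5),"funnel_holder":((414,140),33,47,42,30),"mesh_basket":((338,280),30,45,45,29)}
for n in ("top","side"):
    P=cloud(n,np.load(n+"0.npy"))
    for k,(xy,a,b,m,r) in T.items():
        q=rim(P,xy,a,b,m); f=circ(q); g=circ(q,r)
        print(n,k,len(q),f.round(1),g.round(1),"ext mid",((q.max(0)+q.min(0))/2).round(1)[:2],(q.max(0)-q.min(0)).round(1)[:2],"zmax",np.percentile(q[:,2],98).round(1))
    q=rim(P,(338,280),52,80,40); c=q[:,:2].mean(0); w,v=np.linalg.eigh(np.cov((q[:,:2]).T)); print("block",len(q),q.mean(0).round(1),np.sqrt(w).round(1),np.degrees(np.arctan2(v[1,1],v[0,1])).round(1))
P=cloud("top",np.load("top0.npy")).reshape(-1,3)
q=P[(P[:,2]>120)&(P[:,0]<600)&(P[:,0]>200)&(P[:,1]>-400)&(P[:,1]<200)]
for x in range(200,600,40):
    s=q[(q[:,0]>=x)&(q[:,0]<x+40)]
    if len(s): print(x,len(s),"ymax",s[:,1].max().round(),"zmax",s[:,2].max().round())
s=state(); M=R.from_quat(s["tool_rot"]).as_matrix(); print(M.round(3))
E
```

```text
top cup_stand 221 [532.3  92.5  34.7] [532.2  92.4] ext mid [533.2  92.8] [74.6 73.8] zmax 36.0
top hard_cup 142 [ 558.4 -126.9   27.5] [ 558.4 -126.9] ext mid [ 558.8 -127.1] [57.9 56.8] zmax 79.8
top liner 112 [476.1 279.2  29.1] [476.1 279.1] ext mid [476.4 279. ] [60.4 59.7] zmax 85.2
top funnel_holder 114 [413.  139.5  29.8] [413.  139.5] ext mid [413.  140.2] [59.7 62.4] zmax 45.3
top mesh_basket 255 [336.9 279.   26.8] [336.8 278.9] ext mid [336.6 279.9] [58.8 60.8] zmax 43.6
block 73 [337.3 278.2  68.1] [2.9 9.7] 146.5
side cup_stand 218 [534.2  93.6  34.6] [534.2  93.7] ext mid [534.6  92.3] [71.  75.1] zmax 34.7
side hard_cup 148 [ 559.6 -127.2   27.6] [ 559.6 -127.2] ext mid [ 559.9 -126.7] [57.2 62.3] zmax 78.8
side liner 177 [477.8 279.7  29.2] [477.8 279.7] ext mid [477.3 279.1] [58.7 62.1] zmax 82.4
side funnel_holder 171 [414.3 140.3  29.7] [414.3 140.3] ext mid [413.8 140.4] [61.2 63.4] zmax 43.0
side mesh_basket 195 [338.3 282.4  26.5] [337.8 282. ] ext mid [338.4 283. ] [60.1 56.4] zmax 42.1
block 107 [338.1 283.   65.4] [2.4 9.2] 147.4
200 3520 ymax -151.0 zmax 541.0
240 2994 ymax -109.0 zmax 539.0
280 1311 ymax -87.0 zmax 473.0
320 1199 ymax -65.0 zmax 418.0
360 2321 ymax -64.0 zmax 378.0
400 2344 ymax -122.0 zmax 400.0
440 2225 ymax -194.0 zmax 422.0
480 2787 ymax -233.0 zmax 446.0
520 2560 ymax -237.0 zmax 467.0
560 2487 ymax -334.0 zmax 490.0
[[ 0.324  0.    -0.946]
 [ 0.946  0.     0.324]
 [ 0.    -1.    -0.   ]]
```

```bash
python3 - <<'E'
from h import *
for n in ("top","side"):
    P=cloud(n,np.load(n+"0.npy")).reshape(-1,3); P=P[~np.isnan(P[:,0])]
    print(n,"cols y:",list(range(-240,0,20)))
    for x in range(260,600,20):
        r=[]
        for y in range(-240,0,20):
            s=P[(P[:,0]>=x)&(P[:,0]<x+20)&(P[:,1]>=y)&(P[:,1]<y+20)]
            r.append(int(s[:,2].max()) if len(s) else -1)
        print(x,r)
E
```

```text
top cols y: [-240, -220, -200, -180, -160, -140, -120, -100, -80, -60, -40, -20]
260 [268, 272, 272, 266, 284, 274, 271, 4, 4, 6, 5, 5]
280 [273, 267, 194, 218, 229, 271, 273, 228, 6, 5, 4, 5]
300 [32, 191, 130, 136, 9, -1, 274, 273, 5, 4, 4, 4]
320 [218, 168, 112, 94, 10, 408, 417, 274, 238, 4, 10, 14]
340 [8, 8, 6, 106, 160, 9, 417, 273, 272, 11, 13, 14]
360 [106, 71, 8, 94, 92, 8, 6, 274, 272, 13, 13, 13]
380 [247, 124, 8, 8, 9, 273, 274, 274, 8, 12, 13, 12]
400 [273, 9, 8, 271, 275, 276, 7, 4, 7, 78, 77, 80]
420 [273, 265, 276, 276, 274, 7, 5, 7, 5, 78, 70, 8]
440 [271, 275, 274, 7, 6, 5, 4, 6, 5, 80, 37, 7]
460 [131, 5, 4, 5, 7, 5, 6, 5, 6, 78, 79, 67]
480 [142, 6, 4, 6, 4, 4, 7, 5, 6, 6, 77, 79]
500 [142, 4, 6, 5, 5, 5, 6, 6, 6, 5, 7, 6]
520 [140, 5, 7, 5, 76, 79, 79, 6, 6, 7, 6, 5]
540 [4, 5, 4, 5, 80, 6, 77, 77, 7, 7, 7, 4]
560 [22, 5, 4, 4, 78, 17, 79, 75, 5, 9, 5, 5]
580 [22, 19, 6, 6, 77, 79, 78, 7, 6, 6, 5, 5]
side cols y: [-240, -220, -200, -180, -160, -140, -120, -100, -80, -60, -40, -20]
260 [270, 272, 272, 266, 284, 275, 273, 4, 4, 4, 4, 5]
280 [271, 267, 257, -1, -1, 210, 272, 224, 3, 3, 5, 4]
300 [247, -1, -1, -1, -1, -1, 273, 270, 4, 4, 4, 4]
320 [-1, -1, -1, -1, -1, 374, 416, 272, 243, 4, 9, 12]
340 [-1, -1, -1, -1, 265, 351, 417, 402, 271, 11, 12, 12]
360 [-1, -1, -1, -1, -1, -1, -1, 275, 274, 13, 12, 11]
380 [253, -1, -1, -1, -1, 274, 274, 273, 4, 11, 12, 12]
400 [272, -1, -1, 141, 274, 275, 263, 4, 4, 77, 77, 78]
420 [272, 273, 275, 274, 275, -1, -1, -1, -1, 78, 72, -1]
440 [272, 275, 274, -1, -1, -1, -1, -1, -1, 79, 58, -1]
460 [105, 4, 5, -1, -1, -1, -1, 4, -1, 77, 78, 54]
480 [144, 4, 4, 5, 7, 4, 4, 5, 5, 6, 78, 77]
500 [143, 5, 5, 5, 4, 5, 5, 6, 5, 4, 4, 4]
520 [135, 4, 5, 5, 75, 80, 79, 5, 5, 5, 5, 3]
540 [-470, -473, -468, -469, 77, -471, 78, 76, 5, 4, 4, 4]
560 [-467, -471, -471, -470, 80, -467, 78, 77, 4, 5, 4, 4]
580 [23, 20, 4, 3, 78, 78, 78, 4, 4, 4, 3, 2]
```

Request:
apply_moves --moves "-3.3 0 -3.3 0 0 0 1;-3.3 0 -3.3 0 0 0 1;-3.3 0 -3.3 0 0 0 1;-3.3 0 -3.3 0 0 0 1;-3.3 0 -3.3 0 0 0 1;-3.3 0 -3.3 0 0 0 1;-3.3 0 -3.3 0 0 0 1;-3.3 0 -3.3 0 0 0 1" --newtons 30

```text
t: 1.6
tcp_pos: [367.3, 254.3, 231.6]
tool_rot: [-0.575, -0.412, 0.411, 0.575]
contact_force: [1.6, -0.2, -0.5]
gripper_width: 85.6
```

```bash
cat >> h.py <<'E'
def go(x,y,z,yaw=None):
    s=state(); p=np.array(s["tcp_pos"]); M=R.from_quat(s["tool_rot"]).as_matrix()
    d=M.T@(np.array([x,y,z])-p)/10
    print("t",round(s["t"],2),"tcp",p.round(1),"yaw",np.degrees(np.arctan2(M[1,0],M[0,0])).round(2),"tilt",M[2,1].round(4),"delta cm",d.round(2),"w",round(s["gripper_width"],1),"F",np.round(s["contact_force"],1),"j",np.round(s["joint_positions"],2))
E
python3 -c "
from h import *
go(559,-127,150)"
```

```text
t 1.6 tcp [367.3 254.3 231.6] yaw 71.11 tilt -1.0 delta cm [-29.88   8.15 -30.48] w 85.6 F [ 1.6 -0.2 -0.5] j [-0.86  0.1   0.16  2.02 -0.02  1.03  0.55]
```

Request:
apply_moves --moves "-3.4 0 -3.4 0 0 0 1;-3.4 0 -3.4 0 0 0 1;-3.4 0 -3.4 0 0 0 1;-3.4 0 -3.4 0 0 0 1;-3.4 0 -3.4 0 0 0 1;-3.4 0 -3.4 0 0 0 1;-3.4 0 -3.4 0 0 0 1;-3.4 0 -3.4 0 0 0 1"

```text
t: 2.4
tcp_pos: [536.7, -91.1, 231.6]
tool_rot: [0.575, 0.412, -0.411, -0.575]
contact_force: [0.4, 0.6, -0.1]
gripper_width: 85.2
```

Request:
apply_moves --moves "-1.5 2 -1.6 0 0 0 1;-1 2 -1 0 0 0 1;0 2 0 0 0 0 1;0 2 0 0 0 0 1;0 0 0 0 0 0 1;0 0 0 0 0 0 1"

```text
t: 3.0
tcp_pos: [552.5, -121.5, 151.6]
tool_rot: [-0.575, -0.411, 0.411, 0.575]
contact_force: [0.8, -0.2, -0.6]
gripper_width: 85.3
```

```bash
python3 -c "
from h import *
go(559,-127,40)
im,d=get_image('top'); cv2.imwrite('pics/t1.png',cv2.resize(im[90:210,230:430],None,fx=3,fy=3)[:,:,::-1])"
```

```text
t 3.0 tcp [ 552.5 -121.5  151.6] yaw 71.1 tilt -1.0 delta cm [-0.31 11.16 -0.8 ] w 85.3 F [ 0.8 -0.2 -0.6] j [-0.22  0.42  0.46  1.85 -0.23  0.92  1.58]
```

View pics/t1.png

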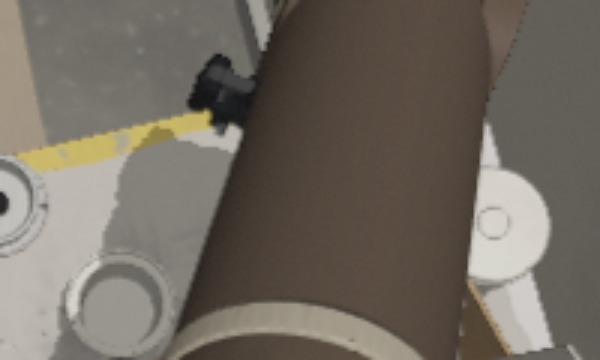

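Request:
apply_moves --moves "-0.3 2.5 -0.8 0 0 0 1;0 2.5 0 0 0 0 1;0 2.5 0 0 0 0 1;0 2 0 0 0 0 1;0 1.6 0 0 0 0 1;0 0 0 0 0 0 1;0 0 0 0 0 0 0.6;0 0 0 0 0 0 0.5"

```text
t: 3.85
tcp_pos: [560.2, -127.1, 41.9]
tool_rot: [0.576, 0.412, -0.41, -0.575]
contact_force: [-0.2, 0.3, 0.3]
gripper_width: 59.2
```

Request:
apply_moves --moves "0 0 0 0 0 0 0.4;0 0 0 0 0 0 0.3;0 0 0 0 0 0 0.3;0 0 0 0 0 0 0.3;0 0 0 0 0 0 0.3"

```text
t: 4.35
tcp_pos: [560.3, -127.0, 42.3]
tool_rot: [0.576, 0.412, -0.41, -0.575]
contact_force: [-1.0, 0.6, 5.9]
gripper_width: 57.0
```

```bash
python3 -c "
from h import *
go(533,93,200)
im,d=get_image('side'); cv2.imwrite('pics/s1.png',cv2.resize(im[100:250,170:330],None,fx=4,fy=4)[:,:,::-1])"
```

```text
t 4.35 tcp [ 560.3 -127.    42.3] yaw 71.11 tilt -1.0 delta cm [ 19.95 -15.78   9.66] w 57.0 F [-1.   0.6  5.9] j [-0.15  0.58  0.39  1.91 -0.32  0.71  1.67]
```

View pics/s1.png

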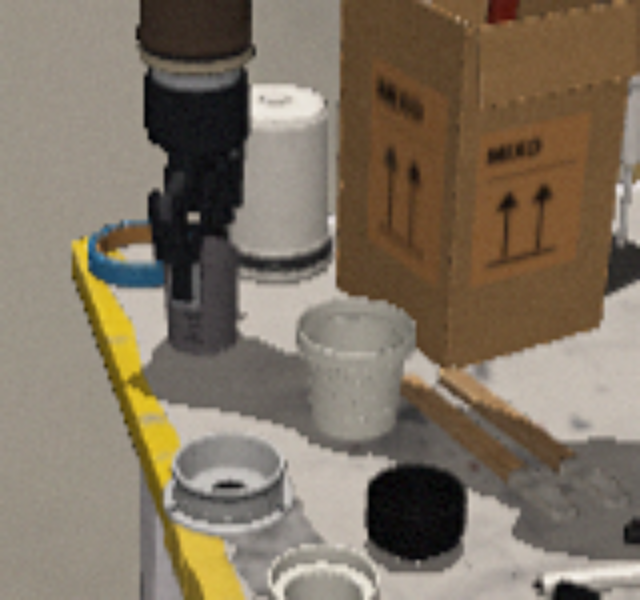

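Request:
apply_moves --moves "0 -1 0 0 0 0 0.3;0 -3 0 0 0 0 0.3;0 -3.5 0 0 0 0 0.3;2 -3.5 1 0 0 0 0.3;4 -1 2 0 0 0 0.3;4 0 2 0 0 0 0.3;4 0 2 0 0 0 0.3;3 0 1.5 0 0 0 0.3" --newtons 40

```text
t: 5.2
tcp_pos: [533.2, 64.6, 161.7]
tool_rot: [-0.575, -0.412, 0.411, 0.575]
contact_force: [0.5, -0.7, -0.6]
gripper_width: 56.2
```

Request:
apply_moves --moves "2 0 1 0 0 0 0.3;1 0 0.2 0 0 0 0.3;0 0 0 0 0 0 0.3;0 0 0 0 0 0 0.3;0 0 0 0 0 0 0.3"

```text
t: 5.7
tcp_pos: [532.3, 91.8, 160.5]
tool_rot: [0.576, 0.41, -0.41, -0.576]
contact_force: [0.2, -0.3, -0.8]
gripper_width: 56.1
```

```bash
python3 -c "
from h import *
go(533,93,90)
im,d=get_image('side');np.save('s2.npy',d); cv2.imwrite('pics/s2.png',cv2.resize(im[100:250,170:330],None,fx=4,fy=4)[:,:,::-1])
P=cloud('side',d)
q=rim(P,(533,93),95,150,70); 
for a in range(60,190,10):
  s=rim(P,(533,93),a,a+10,60)
  if len(s)>5: print(a,len(s),s.min(0).round(1),s.max(0).round(1),circ(s,None).round(1))
"
```

```text
t 5.7 tcp [532.3  91.8 160.5] yaw 70.96 tilt -1.0 delta cm [ 0.14  7.05 -0.02] w 56.1 F [ 0.2 -0.3 -0.8] j [-0.59  0.36  0.42  1.91 -0.18  0.92  1.15]
120 71 [506.8  96.1 120.4] [556.6 118.6 129.7] [531.6  90.1  26.6]
130 74 [506.7  91.4 130.1] [558.8 120.2 139.9] [532.2  91.   26.6]
140 78 [506.7  92.7 140. ] [558.7 119.8 150. ] [531.8  91.3  26.5]
150 76 [506.7  99.6 150.2] [558.  121.2 160. ] [532.2  91.1  26.9]
160 70 [504.2  64.1 160.1] [557.7 127.7 169.9] [532.6  91.7  27.6]
170 99 [504.2  62.4 170.1] [560.3 132.1 179.9] [536.   93.8  29.8]
180 121 [504.2  62.  180. ] [559.6 134.  190. ] [538.5  93.8  32.2]
```

View pics/s2.png

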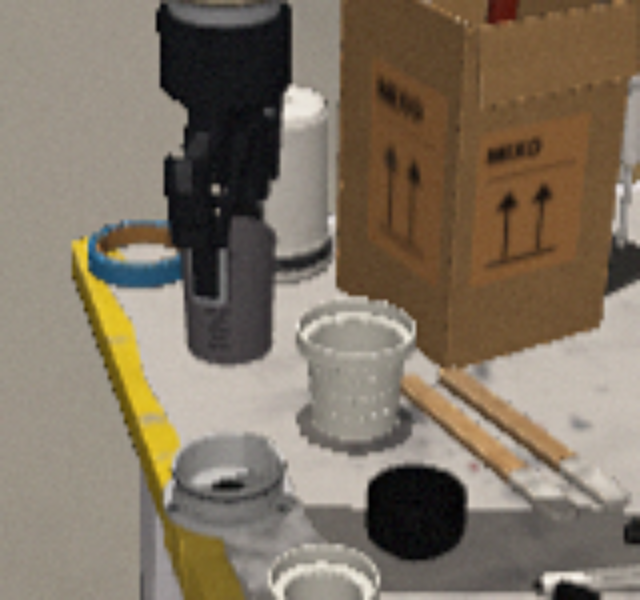

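Request:
apply_moves --moves "0.2 2.5 -0.1 0 0 0 0.3;0 2.5 0 0 0 0 0.3;0 2 0 0 0 0 0.3;0 1.5 0 0 0 0 0.3;0 1 0 0 0 0 0.3;0 0.7 0 0 0 0 0.3;0 0.4 0 0 0 0 0.3;0 0 0 0 0 0 0.3"

```text
t: 6.55
tcp_pos: [533.7, 95.1, 54.2]
tool_rot: [0.575, 0.411, -0.411, -0.575]
contact_force: [-0.4, -0.5, -1.0]
gripper_width: 56.3
```

```bash
python3 -c "
from h import *
go(533,93,50)"
```

```text
t 6.55 tcp [533.7  95.1  54.2] yaw 71.08 tilt -1.0 delta cm [-0.22  0.42 -0.  ] w 56.3 F [-0.4 -0.5 -1. ] j [-0.54  0.51  0.36  1.98 -0.27  0.7   1.23]
```

Request:
apply_moves --moves "0 0.2 0 0 0 0 0.3;0 0.2 0 0 0 0 0.3;0 0.1 0 0 0 0 0.3;0 0 0 0 0 0 0.3"

```text
t: 6.95
tcp_pos: [534.1, 95.3, 50.3]
tool_rot: [0.575, 0.412, -0.411, -0.575]
contact_force: [-2.6, -0.2, 8.1]
gripper_width: 56.5
```

Request:
apply_moves --moves "0 0 0 0 0 0 0.75;0 0 0 0 0 0 0.9;0 0 0 0 0 0 1;0 0 0 0 0 0 1;0 -1.5 0 0 0 0 1;0 -3 0 0 0 0 1;0 -4 0 0 0 0 1;0 -4 0 0 0 0 1"

```text
t: 7.75
tcp_pos: [533.2, 95.1, 175.2]
tool_rot: [-0.575, -0.411, 0.412, 0.575]
contact_force: [0.5, -0.7, 0.3]
gripper_width: 85.4
```

Request:
apply_moves --moves "3.5 0 2 0 0 0 1;4 0 2 0 0 0 1;4 0 2 0 0 0 1;4 0 2 0 0 0 1;0 0 0 0 0 0 1;0 0 0 0 0 0 1"

```text
t: 8.35
tcp_pos: [507.6, 268.9, 173.9]
tool_rot: [0.575, 0.412, -0.412, -0.575]
contact_force: [0.3, -0.8, 0.4]
gripper_width: 85.6
```

```bash
python3 -c "
from h import *
go(477,279.5,150)
for n in ('side','top'):
  im,d=get_image(n);np.save('a_'+n,d); P=cloud(n,d)
  q=rim(P,(533,93),76,92,45); print(n,len(q),circ(q).round(1),np.percentile(q[:,2],[50,95]),q.min(0).round(),q.max(0).round())
  for l in ('liner',): print([(r['p'],r['extent']) for r in spot_in(l,n)[:2]])
  q=rim(P,(477,279.5),74,88,42);print(len(q),circ(q).round(1))
  cv2.imwrite(f'pics/{n}3.png',cv2.resize(im[100:300,150:350],None,fx=3,fy=3)[:,:,::-1])
"
```

```text
t 8.35 tcp [507.6 268.9 173.9] yaw 71.27 tilt -1.0 delta cm [0.02 2.39 3.23] w 85.6 F [ 0.3 -0.8  0.4] j [-0.86  0.39  0.37  1.81 -0.17  0.97  0.83]
side 71 [533.4  95.6  27.5] [82.63354256 86.43308758] [507.  71.  76.] [563. 124.  87.]
[(0.59, [237.4, 235.5, 266.1, 277.8]), (0.4, [248.0, 174.5, 275.8, 210.7])]
176 [477.7 279.8  29.2]
top 129 [532.3  94.9  27.6] [83.97926867 87.32989804] [503.  66.  76.] [561. 124.  88.]
[(0.91, [128.1, 163.3, 160.0, 188.5])]
112 [476.  279.2  29.2]
```

View pics/side3.png

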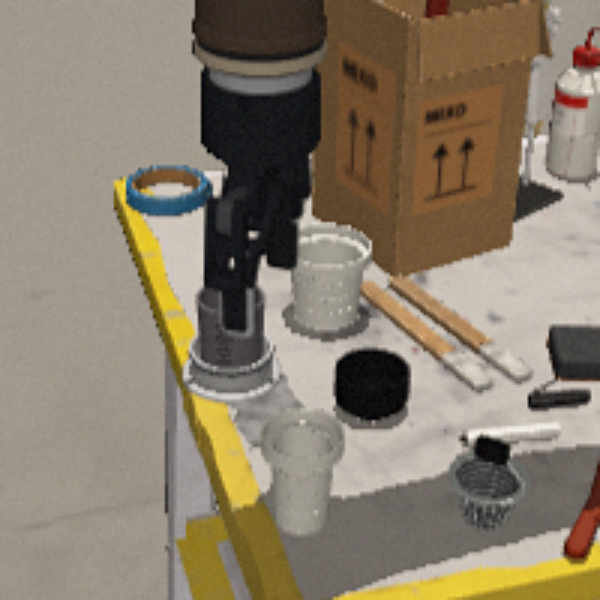

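Request:
apply_moves --moves "0 1.5 2 0 0 0 1;0 2.5 1.2 0 0 0 1;0 2.5 0 0 0 0 1;0 2.5 0 0 0 0 1;0 2 0 0 0 0 1;0 1.1 0 0 0 0 1;0 0 0 0 0 0 1;0 0 0 0 0 0 0.6" --newtons 25

```text
t: 9.35
tcp_pos: [478.5, 277.9, 53.9]
tool_rot: [0.576, 0.411, -0.411, -0.575]
contact_force: [-0.3, -0.1, 0.5]
gripper_width: 73.0
```

Request:
apply_moves --moves "0 0 0 0 0 0 0.5;0 0 0 0 0 0 0.4;0 0 0 0 0 0 0.3;0 0 0 0 0 0 0.3;0 0 0 0 0 0 0.3;0 0 0 0 0 0 0.3"

```text
t: 9.95
tcp_pos: [478.7, 278.6, 54.5]
tool_rot: [0.575, 0.412, -0.41, -0.575]
contact_force: [0.3, -1.4, 6.8]
gripper_width: 58.7
```

```bash
python3 -c "
from h import *
go(533,95,200)"
```

```text
t 9.95 tcp [478.7 278.6  54.5] yaw 71.1 tilt -1.0 delta cm [-15.58 -14.56 -11.1 ] w 58.7 F [ 0.3 -1.4  6.8] j [-0.85  0.52  0.31  1.95 -0.24  0.7   0.85]
```

Request:
apply_moves --moves "0 -1 0 0 0 0 0.3;0 -3 0 0 0 0 0.3;0 -4 0 0 0 0 0.3;-2 -4 -1.4 0 0 0 0.3;-3.5 -1 -2.5 0 0 0 0.3;-3.5 0 -2.5 0 0 0 0.3;-3 0 -2.2 0 0 0 0.3;-2 0 -1.4 0 0 0 0.3"

```text
t: 10.75
tcp_pos: [527.7, 110.3, 184.5]
tool_rot: [0.576, 0.411, -0.41, -0.576]
contact_force: [0.4, -0.7, -0.2]
gripper_width: 58.8
```

Request:
apply_moves --moves "-1 0 -0.7 0 0 0 0.3;-0.6 0 -0.4 0 0 0 0.3;0 0 0 0 0 0 0.3;0 0 0 0 0 0 0.3;0 0 0 0 0 0 0.3"

```text
t: 11.25
tcp_pos: [532.0, 96.3, 183.2]
tool_rot: [-0.575, -0.412, 0.412, 0.575]
contact_force: [0.1, -0.3, -0.9]
gripper_width: 59.0
```

```bash
python3 -c "
from h import *
go(533,95,64)
im,d=get_image('side');np.save('s4.npy',d); cv2.imwrite('pics/s4.png',cv2.resize(im[100:250,170:330],None,fx=4,fy=4)[:,:,::-1])
P=cloud('side',d)
for a in range(60,230,10):
  s=rim(P,(533,93),a,a+10,60)
  if len(s)>5: print(a,len(s),s.min(0).round(1),s.max(0).round(1),circ(s,None).round(1))
"
```

```text
t 11.25 tcp [532.   96.3 183.2] yaw 71.23 tilt -1.0 delta cm [-0.09 11.92 -0.14] w 59.0 F [ 0.1 -0.3 -0.9] j [-0.62  0.33  0.44  1.88 -0.17  0.97  1.14]
60 119 [506.9  66.4  60.2] [560.6 124.6  69.9] [533.8  95.1  27. ]
70 132 [506.9  65.5  70.1] [560.3 124.6  79.9] [533.6  95.2  27.2]
80 114 [506.8  64.3  80.1] [562.8 125.3  86.9] [533.7  95.3  27.5]
130 47 [511.6 101.4 130.2] [548.5 118.4 139.9] [531.1  96.6  20. ]
140 59 [511.6  96.2 140. ] [551.1 120.  149.9] [530.7  96.9  20.2]
150 63 [511.5 100.  150.1] [550.7 119.4 159.9] [530.7  96.6  20.7]
160 61 [509.1  98.5 160.1] [550.3 119.  169.9] [530.5  95.8  21.7]
170 67 [509.1  98.7 170.2] [552.6 119.7 179.7] [530.2  95.6  22.1]
180 50 [509.   72.2 180.1] [548.8 130.5 189.9] [531.3  96.3  22.6]
190 102 [501.8  65.3 190.1] [558.8 136.4 200. ] [536.9 100.7  29.8]
200 151 [501.8  62.2 200. ] [558.8 139.  210. ] [535.4  98.1  32.6]
210 79 [501.8  61.  210.1] [558.7 140.5 219.6] [535.8  99.1  35.5]
220 58 [509.   63.7 220. ] [552.5 139.2 228.9] [538.8  98.5  37.5]
```

View pics/s4.png

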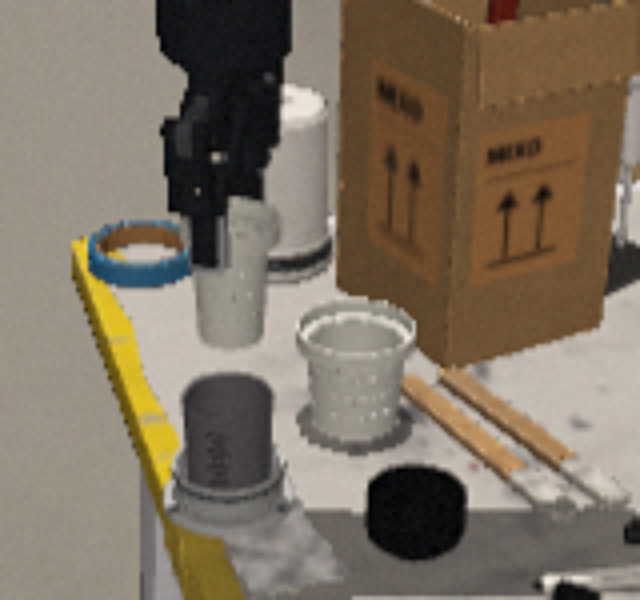

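Request:
apply_moves --moves "0 1.5 -0.3 0 0 0 0.3;0 2 0 0 0 0 0.3;0 0.5 0 0 0 0 0.3;0 1 0 0 0 0 0.3;0 1 0 0 0 0 0.3;0 1 0 0 0 0 0.3;0 1 0 0 0 0 0.3;0 0 0 0 0 0 0.3"

```text
t: 12.1
tcp_pos: [534.3, 93.6, 101.9]
tool_rot: [-0.575, -0.41, 0.412, 0.576]
contact_force: [-1.3, 0.1, 0.4]
gripper_width: 58.8
```

Request:
apply_moves --moves "0 1 0 0 0 0 0.3;0 0.8 0 0 0 0 0.3;0 0.5 0 0 0 0 0.3;0 0.3 0 0 0 0 0.3;0 0 0 0 0 0 0.3"

```text
t: 12.6
tcp_pos: [535.5, 93.9, 77.2]
tool_rot: [0.575, 0.411, -0.411, -0.575]
contact_force: [0.6, -0.4, 0.1]
gripper_width: 58.8
```

```bash
python3 -c "
from h import *
go(533,95,72.5)"
```

```text
t 12.6 tcp [535.5  93.9  77.2] yaw 71.11 tilt -1.0 delta cm [0.02 0.47 0.27] w 58.8 F [ 0.6 -0.4  0.1] j [-0.56  0.48  0.39  1.96 -0.26  0.74  1.22]
```

Request:
apply_moves --moves "0 0.2 0 0 0 0 0.3;0 0.2 0 0 0 0 0.3;0 0.1 0 0 0 0 0.3;0 0 0 0 0 0 0.3"

```text
t: 13.0
tcp_pos: [535.4, 93.7, 72.7]
tool_rot: [0.575, 0.411, -0.411, -0.575]
contact_force: [-0.9, -0.5, 6.2]
gripper_width: 58.8
```

Request:
apply_moves --moves "0 0 0 0 0 0 0.75;0 0 0 0 0 0 0.9;0 0 0 0 0 0 1;0 0 0 0 0 0 1;0 -1.5 0 0 0 0 1;0 -3 0 0 0 0 1;0 -4 0 0 0 0 1;0 -3 0 0 0 0 1"

```text
t: 13.8
tcp_pos: [535.5, 93.5, 189.2]
tool_rot: [0.576, 0.411, -0.411, -0.575]
contact_force: [0.8, -0.2, -0.4]
gripper_width: 85.3
```

Request:
apply_moves --moves "0 0 3 0 0 0 1;0.4 0 4 0 0 0 1;0 0 4 0 0 0 1;0 0 2 0 0 0 1;0 0 0 0 0 0 1;0 0 0 0 0 0 1"

```text
t: 14.4
tcp_pos: [413.9, 139.8, 187.6]
tool_rot: [0.575, 0.412, -0.411, -0.575]
contact_force: [0.0, -0.4, 0.5]
gripper_width: 85.1
```

```bash
python3 -c "
from h import *
go(413.6,140,13)
for n in ('side','top'):
  im,d=get_image(n);np.save('a_'+n,d); P=cloud(n,d)
  for nm,xy,a,b in (('liner',(534,94),88,108),('funnel',(413,140),33,47)):
    q=rim(P,xy,a,b,42); print(n,nm,len(q),(circ(q).round(1),np.percentile(q[:,2],[50,95]),q.min(0).round(),q.max(0).round()) if len(q)>8 else '')
  if n=='side': cv2.imwrite(f'pics/{n}5.png',cv2.resize(im[100:300,150:350],None,fx=3,fy=3)[:,:,::-1])
"
```

```text
t 14.4 tcp [413.9 139.8 187.6] yaw 71.15 tilt -1.0 delta cm [-1.000e-02  1.746e+01  4.000e-02] w 85.1 F [ 0.  -0.4  0.5] j [-0.81  0.13  0.42  2.11 -0.07  0.91  0.88]
side liner 231 (array([533.7,  94.4,  29.1]), array([93.71826117, 99.63038523]), array([504.,  62.,  88.]), array([563., 127., 101.]))
side funnel 166 (array([414.4, 140.2,  29.7]), array([38.26143937, 42.13856168]), array([383., 107.,  33.]), array([445., 172.,  44.]))
top liner 178 (array([532.5,  93.8,  28.2]), array([ 92.19679538, 100.92170185]), array([503.,  64.,  88.]), array([562., 123., 102.]))
top funnel 4
```

View pics/side5.png

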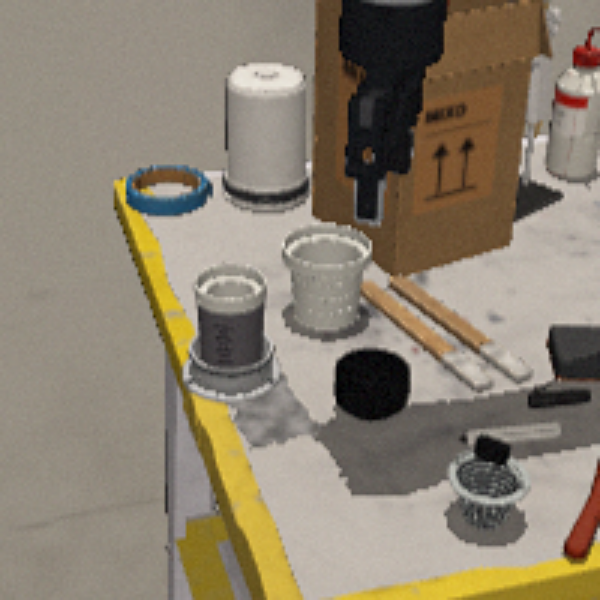

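Request:
apply_moves --moves "0 3 0 0 0 0 1;0 4 0 0 0 0 1;0 4 0 0 0 0 1;0 3 0 0 0 0 1;0 2 0 0 0 0 1;0 1.3 0 0 0 0 1;0 0.5 0 0 0 0 1;0 0 0 0 0 0 1"

```text
t: 15.3
tcp_pos: [413.9, 138.9, 8.6]
tool_rot: [0.576, 0.41, -0.411, -0.575]
contact_force: [0.4, -0.9, 0.7]
gripper_width: 85.3
```

Request:
apply_moves --moves "0 0 0 0 0 0 0.6;0 0 0 0 0 0 0.5;0 0 0 0 0 0 0.4;0 0 0 0 0 0 0.3;0 0 0 0 0 0 0.3;0 0 0 0 0 0 0.3;0 0 0 0 0 0 0.3"

```text
t: 16.0
tcp_pos: [414.2, 139.7, 9.9]
tool_rot: [0.575, 0.412, -0.411, -0.575]
contact_force: [-0.1, -1.9, 6.2]
gripper_width: 62.1
```

```bash
python3 -c "
from h import *
go(533,94,170)"
```

```text
t 16.0 tcp [414.2 139.7   9.9] yaw 71.09 tilt -1.0 delta cm [ -0.46 -15.99 -12.74] w 62.1 F [-0.1 -1.9  6.2] j [-0.68  0.46  0.3   2.24 -0.3   0.47  1.1 ]
```

Request:
apply_moves --moves "0 -1 0 0 0 0 0.3;0 -3 0 0 0 0 0.3;0 -4 0 0 0 0 0.3;0 -4 0 0 0 0 0.3;0 -3 -1 0 0 0 0.3;0 0 -2.5 0 0 0 0.3;0 0 -3 0 0 0 0.3;0 0 -3 0 0 0 0.3"

```text
t: 16.8
tcp_pos: [504.0, 109.1, 160.5]
tool_rot: [-0.575, -0.412, 0.411, 0.575]
contact_force: [-0.3, -0.4, -0.9]
gripper_width: 62.2
```

Request:
apply_moves --moves "-0.2 0 -2 0 0 0 0.3;-0.2 0 -1.2 0 0 0 0.3;0 0 0 0 0 0 0.3;0 0 0 0 0 0 0.3;0 0 0 0 0 0 0.3"

```text
t: 17.3
tcp_pos: [531.2, 95.4, 159.3]
tool_rot: [-0.575, -0.411, 0.412, 0.575]
contact_force: [0.1, 0.0, -0.6]
gripper_width: 62.0
```

```bash
python3 -c "
from h import *
go(533,94,98)
im,d=get_image('side');np.save('s6.npy',d); cv2.imwrite('pics/s6.png',cv2.resize(im[100:250,170:330],None,fx=4,fy=4)[:,:,::-1])
P=cloud('side',d)
for a in range(80,230,10):
  s=rim(P,(533,93),a,a+10,60)
  if len(s)>5: print(a,len(s),s.min(0).round(1),s.max(0).round(1),circ(s,None).round(1))
"
```

```text
t 17.3 tcp [531.2  95.4 159.3] yaw 71.16 tilt -1.0 delta cm [-0.08  6.13 -0.22] w 62.0 F [ 0.1  0.  -0.6] j [-0.63  0.36  0.47  1.91 -0.2   0.92  1.17]
80 162 [504.3  63.   80.1] [562.2 126.4  90. ] [533.9  97.2  26.5]
90 165 [504.3  61.7  90.1] [562.6 125.6 100. ] [533.7  94.3  29.3]
100 8 [504.3  68.5 100.1] [548.7 123.9 101.4] [533.7  95.3  29.1]
150 25 [514.  107.7 150.3] [552.3 120.5 159.8] [533.1  88.8  27.6]
160 90 [499.3  62.8 160. ] [562.7 131.1 170. ] [531.8  95.8  30.3]
170 129 [499.3  64.1 170. ] [562.7 142.1 179.9] [532.4  97.1  31.3]
180 150 [499.3  62.4 180. ] [562.2 141.6 189.9] [532.9  96.7  31.4]
190 78 [501.8  61.2 190.1] [558.9 139.5 199.7] [539.5  97.2  37.8]
200 43 [506.6  59.4 200. ] [550.4 141.4 209.9] [538.6  97.   39.5]
210 55 [499.2  44.  210.2] [556.2 151.  219.9] [531.9  97.   38.8]
220 53 [501.6  44.2 220.1] [556.2 152.1 230. ] [632.6  51.5 127.5]
```

View pics/s6.png

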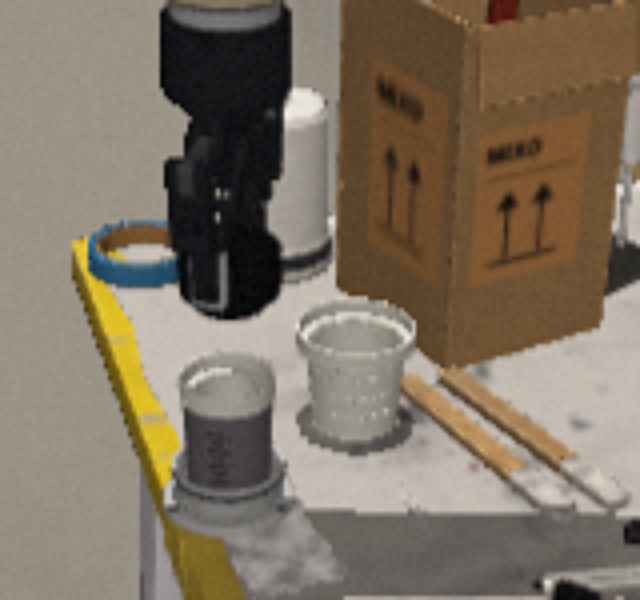

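Request:
apply_moves --moves "-0.1 1 -0.2 0 0 0 0.3;0 1 0 0 0 0 0.3;0 1 0 0 0 0 0.3;0 1 0 0 0 0 0.3;0 1 0 0 0 0 0.3;0 0.5 0 0 0 0 0.3;0 0 0 0 0 0 0.3"

```text
t: 18.05
tcp_pos: [533.4, 92.9, 103.3]
tool_rot: [-0.575, -0.411, 0.412, 0.575]
contact_force: [0.3, -0.1, -0.8]
gripper_width: 62.0
```

Request:
apply_moves --moves "0 0.3 0 0 0 0 0.3;0 0.2 0 0 0 0 0.3;0 0.1 0 0 0 0 0.3;0 0 0 0 0 0 0.3"

```text
t: 18.45
tcp_pos: [534.2, 93.1, 98.6]
tool_rot: [0.575, 0.411, -0.411, -0.575]
contact_force: [-0.4, 0.3, 0.9]
gripper_width: 61.8
```

Request:
apply_moves --moves "0 0.1 0 0 0 0 0.3;0 0.1 0 0 0 0 0.3;0 0 0 0 0 0 0.3"

```text
t: 18.75
tcp_pos: [534.9, 93.0, 98.4]
tool_rot: [0.575, 0.412, -0.41, -0.575]
contact_force: [-4.6, -0.5, 20.1]
gripper_width: 62.2
```

Request:
apply_moves --moves "0 -0.1 0 0 0 0 0.75;0 0 0 0 0 0 0.9;0 0 0 0 0 0 1;0 0 0 0 0 0 1;0 -1.5 0 0 0 0 1;0 -3 0 0 0 0 1;0 -4 0 0 0 0 1;0 -2 0 0 0 0 1"

```text
t: 19.55
tcp_pos: [535.0, 93.0, 204.9]
tool_rot: [0.576, 0.412, -0.41, -0.575]
contact_force: [0.2, 0.6, 1.1]
gripper_width: 85.4
```

Request:
apply_moves --moves "1 0 2.2 0 0 0 1;1.8 0 4 0 0 0 0.8;1.9 0 4.2 0 0 0 0.6;1.9 0 4.2 0 0 0 0.6;1.9 0 4.1 0 0 0 0.6;1.8 0 4 0 0 0 0.6;1 0 2 0 0.123 0 0.6;0 0 0 0 0.123 0 0.6"

```text
t: 20.35
tcp_pos: [334.1, 282.6, 202.2]
tool_rot: [-0.621, -0.338, 0.338, 0.622]
contact_force: [0.7, -0.3, 0.2]
gripper_width: 51.2
```

Request:
apply_moves --moves "0 0 0 0 0 0 0.6;0 0 0 0 0 0 0.6"

```text
t: 20.55
tcp_pos: [337.0, 279.7, 202.2]
tool_rot: [0.621, 0.338, -0.338, -0.621]
contact_force: [-0.3, -0.3, 0.1]
gripper_width: 51.1
```

```bash
python3 -c "
from h import *
go(337.5,280.5,44)
for n in ('side','top'):
  im,d=get_image(n);np.save('a_'+n,d); P=cloud(n,d)
  for nm,xy,a,b,m in (('funnel',(534,94),118,140,42),('basket',(338,280),30,45,45),('block',(338,280),56,80,40)):
    q=rim(P,xy,a,b,m); print(n,nm,len(q),(circ(q).round(1),np.percentile(q[:,2],[50,95]),q.min(0).round(),q.max(0).round()) if len(q)>8 else '')
  if n=='side': cv2.imwrite(f'pics/{n}7.png',cv2.resize(im[130:310,180:380],None,fx=3,fy=3)[:,:,::-1])
"
```

```text
t 20.55 tcp [337.  279.7 202.2] yaw 57.18 tilt -1.0 delta cm [1.000e-01 1.582e+01 1.000e-02] w 51.1 F [-0.3 -0.3  0.1] j [-1.12  0.12  0.35  2.08 -0.05  0.95  0.25]
side funnel 230 (array([534.2,  93.3,  29.6]), array([124.59245891, 130.1633812 ]), array([504.,  61., 118.]), array([564., 125., 132.]))
side basket 195 (array([338.3, 282.2,  26.4]), array([38.79989243, 41.46473407]), array([308., 254.,  30.]), array([369., 311.,  45.]))
side block 97 (array([318.7, 251.7,  38.6]), array([66.60827843, 74.11312556]), array([325., 272.,  57.]), array([353., 292.,  76.]))
top funnel 163 (array([532.9,  92.5,  29.7]), array([127.77577255, 131.63532452]), array([502.,  62., 118.]), array([564., 122., 133.]))
top basket 194 (array([337. , 279.1,  26.7]), array([38.98449139, 42.8339184 ]), array([307., 250.,  31.]), array([366., 311.,  44.]))
top block 59 (array([338.6, 278.4,   6.9]), array([70.95171015, 75.18221523]), array([326., 269.,  58.]), array([349., 288.,  76.]))
```

View pics/side7.png

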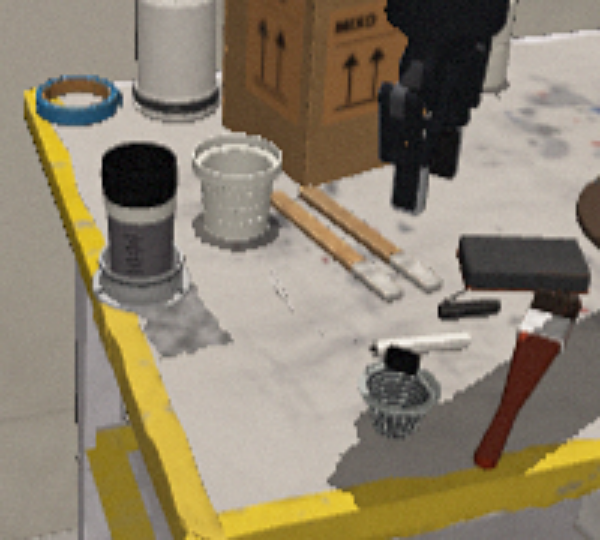

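Request:
apply_moves --moves "0.1 3 0 0 0 0 0.6;0 4 0 0 0 0 0.5;0 3 0 0 0 0 0.5;0 2.5 0 0 0 0 0.5;0 2 0 0 0 0 0.5;0 1 0 0 0 0 0.5;0 0 0 0 0 0 0.5" --newtons 40

```text
t: 21.35
tcp_pos: [337.2, 279.9, 46.3]
tool_rot: [0.622, 0.337, -0.338, -0.621]
contact_force: [0.4, -0.3, -0.5]
gripper_width: 42.8
```

Request:
apply_moves --moves "0 0 0 0 0 0 0.3;0 0 0 0 0 0 0.2;0 0 0 0 0 0 0.1;0 0 0 0 0 0 0;0 0 0 0 0 0 0;0 0 0 0 0 0 0;0 0 0 0 0 0 0"

```text
t: 22.05
tcp_pos: [338.0, 281.4, 48.3]
tool_rot: [-0.621, -0.338, 0.337, 0.622]
contact_force: [-0.2, -0.6, 6.3]
gripper_width: 9.2
```

```bash
python3 -c "
from h import *
go(533,93,220)"
```

```text
t 22.05 tcp [338.  281.4  48.3] yaw 57.01 tilt -1.0 delta cm [ -5.15 -17.18 -26.62] w 9.2 F [-0.2 -0.6  6.3] j [-1.05  0.38  0.29  2.22 -0.2   0.56  0.39]
```

Request:
apply_moves --moves "0 -1 0 0 0 0 0;0 -3 0 0 0 0 0;0 -4 0 0 0 0 0;0 -4 0 0 0 0 0;0 -3 0 0 0 0 0;-0.4 -2 -2 0 0 0 0;-0.8 0 -4 0 0 0 0;-0.8 0 -4 0 0 0 0" --newtons 60

```text
t: 22.85
tcp_pos: [411.0, 209.4, 219.1]
tool_rot: [-0.621, -0.339, 0.337, 0.621]
contact_force: [0.5, 0.8, -0.9]
gripper_width: 8.1
```

Request:
apply_moves --moves "-0.8 0 -4 0 0 0 0;-0.8 0 -4 0 0 0 0;-0.6 0 -3.5 0 0 0 0;-0.5 0 -3 0 0 0 0;-0.3 0 -1.4 0 0 0 0;0 0 0 0 0 0 0;0 0 0 0 0 0 0;0 0 0 0 0 0 0"

```text
t: 23.65
tcp_pos: [526.6, 98.9, 217.4]
tool_rot: [-0.621, -0.338, 0.338, 0.621]
contact_force: [-0.9, -0.3, -0.3]
gripper_width: 8.9
```

```bash
python3 -c "
from h import *
go(533,93,140.3)
im,d=get_image('side');np.save('s8.npy',d); cv2.imwrite('pics/s8.png',cv2.resize(im[80:250,160:320],None,fx=3.5,fy=3.5)[:,:,::-1])
P=cloud('side',d)
for a in range(150,230,6):
  s=rim(P,(533,93),a,a+6,45)
  if len(s)>5: print(a,len(s),s.min(0).round(1),s.max(0).round(1),circ(s,None).round(1))
"
```

```text
t 23.65 tcp [526.6  98.9 217.4] yaw 57.09 tilt -1.0 delta cm [-0.15  7.71 -0.87] w 8.9 F [-0.9 -0.3 -0.3] j [-0.72  0.29  0.56  1.86 -0.18  1.04  0.9 ]
168 13 [511.5 103.8 170.1] [540.5 114.8 173.6] [526.4  97.5  16.2]
174 26 [509.  103.7 174.2] [542.7 117.2 179.7] [526.3  96.8  18.1]
180 28 [509.  104.4 180.1] [542.5 118.4 185.4] [526.3  99.1  17.5]
186 44 [506.6  74.5 186. ] [544.9 121.4 191.8] [526.5  97.9  20.7]
192 70 [504.2  74.5 192. ] [547.1 122.8 197.9] [526.6  98.3  21.8]
198 83 [504.2  72.8 198.2] [549.9 123.7 203.8] [526.8  98.4  23.6]
204 95 [497.1  71.3 204.5] [556.7 130.5 210. ] [525.9 100.3  27.1]
210 17 [497.   76.5 210.1] [551.  127.6 215.2] [527.4  99.9  27.2]
216 19 [504.2  86.5 216.7] [547.2 113.5 221.8] [512.9  74.7  36.6]
222 27 [508.9  91.  222.1] [544.6 115.2 228. ] [527.8  96.8  16.6]
228 32 [511.2  93.8 228.2] [541.3 116.7 233.8] [530.8  94.9  18.1]
```

View pics/s8.png

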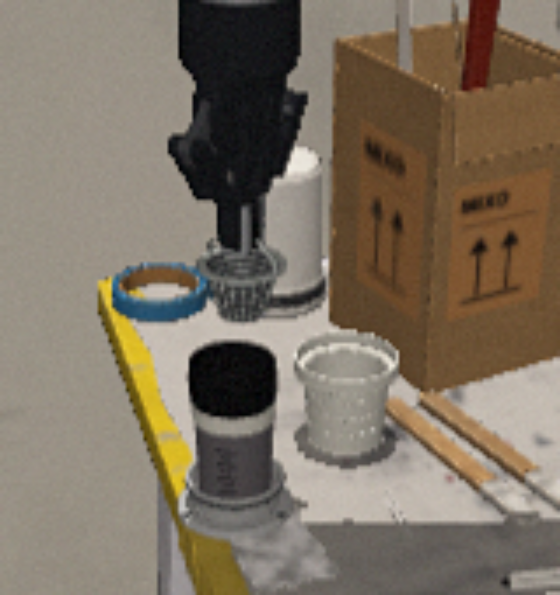

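Request:
apply_moves --moves "0 1 -0.9 0 0 0 0;0 1.5 0 0 0 0 0;0 1 0 0 0 0 0;0 0.5 0 0 0 0 0;0 0 0 0 0 0 0"

```text
t: 24.2
tcp_pos: [534.4, 93.0, 176.4]
tool_rot: [-0.621, -0.337, 0.338, 0.621]
contact_force: [0.9, -0.2, -1.0]
gripper_width: 8.9
```

```bash
python3 -c "
from h import *
go(533.5,93,140.3)
im,d=get_image('side')
P=cloud('side',d)
for a in range(120,190,6):
  s=rim(P,(533,93),a,a+6,45)
  if len(s)>5: print(a,len(s),s.min(0).round(1),s.max(0).round(1),circ(s,None).round(1))
"
```

```text
t 24.2 tcp [534.4  93.  176.4] yaw 57.02 tilt -1.0 delta cm [-0.04  3.61  0.08] w 8.9 F [ 0.9 -0.2 -1. ] j [-0.69  0.36  0.54  1.89 -0.22  0.96  0.95]
120 71 [504.3  67.8 120.3] [563.8 124.6 125.9] [534.   93.5  29.5]
126 76 [504.3  68.4 126.2] [564.6 125.2 131.4] [534.   92.7  29.7]
132 26 [519.1  97.4 132.4] [548.7 110.4 137.9] [533.9  92.4  16.1]
138 24 [516.6  96.9 138.5] [551.  111.9 143.5] [534.5  92.9  17.9]
144 45 [514.1  69.1 144.1] [553.2 113.4 149.9] [534.2  91.2  20.6]
150 61 [514.   66.4 150.1] [555.5 115.4 156. ] [534.8  92.1  21.6]
156 70 [514.   66.4 156.1] [556.  118.6 162. ] [534.   92.5  22.9]
162 76 [504.2  67.8 162.1] [563.  123.  167.9] [534.3  94.5  26.2]
168 42 [504.2  67.1 168. ] [565.  122.8 173.1] [534.1  92.6  27.4]
174 14 [511.5  77.7 174.2] [555.9 109.2 180. ] [520.2  71.1  35.9]
180 27 [516.2  80.1 180.2] [553.2 107.7 186. ] [534.9  88.9  17.3]
186 29 [518.7  88.  186.3] [547.4 110.9 191.8] [537.8  89.7  17.7]
```

Basket is within 1 mm of the funnel axis. Lowering.

Request:
apply_moves --moves "0 1 0 0 0 0 0;0 1 0 0 0 0 0;0 0.8 0 0 0 0 0;0 0.4 0 0 0 0 0;0 0.2 0 0 0 0 0;0 0 0 0 0 0 0"

```text
t: 24.85
tcp_pos: [534.9, 92.9, 143.0]
tool_rot: [-0.621, -0.337, 0.338, 0.621]
contact_force: [-0.1, 0.3, -0.6]
gripper_width: 8.7
```

Request:
apply_moves --moves "0 0.1 0 0 0 0 0;0 0.1 0 0 0 0 0;0 0 0 0 0 0 0"

```text
t: 25.15
tcp_pos: [535.0, 93.0, 141.4]
tool_rot: [-0.621, -0.338, 0.337, 0.621]
contact_force: [0.5, 0.2, -1.4]
gripper_width: 8.7
```

Request:
apply_moves --moves "0 0.1 0 0 0 0 0;0 0.1 0 0 0 0 0;0 0 0 0 0 0 0"

```text
t: 25.45
tcp_pos: [535.5, 93.1, 140.4]
tool_rot: [-0.621, -0.338, 0.337, 0.621]
contact_force: [-3.2, -0.0, 9.9]
gripper_width: 8.6
```

Request:
apply_moves --moves "0 -0.1 0 0 0 0 0.2;0 0 0 0 0 0 0.3;0 0 0 0 0 0 0.4;0 0 0 0 0 0 0.4;0 -1 0 0 0 0 0.4;0 -3 0 0 0 0 0.4;0 -4 0 0 0 0 0.4;0 -4 0 0 0 0 0.4"

```text
t: 26.25
tcp_pos: [534.7, 92.6, 262.1]
tool_rot: [0.622, 0.337, -0.338, -0.621]
contact_force: [-0.1, 0.8, 0.1]
gripper_width: 34.4
```

Request:
apply_moves --moves "2 0 3 0 0 0 0.4;2 0 4 0 0 0 0.4;2 0 4 0 0 0 0.4;2 0 4 0 0 0 0.4;2 0 2 0 0 0 0.4;0 0 0 0 0 0 0.4;0 0 0 0 0 0 0.4"

```text
t: 26.95
tcp_pos: [446.8, 269.6, 260.8]
tool_rot: [0.621, 0.338, -0.338, -0.621]
contact_force: [0.7, -0.7, 0.5]
gripper_width: 34.0
```

```bash
python3 -c "
from h import *
go(533.5,93,140.3)
for n in ('side','top'):
  im,d=get_image(n); P=cloud(n,d)
  for nm,xy,a,b,m in (('wide',(447,-12),66,80,50),('cup',(533,94),50,80,42),('liner',(533,94),88,96,42),('funnel',(533,94),112,126,42),('basket rim',(533,93),127,138,42),('block',(533,93),145,175,40)):
    q=rim(P,xy,a,b,m); print(n,nm,len(q),(circ(q).round(1),np.percentile(q[:,2],[5,50,98]).round(1)) if len(q)>8 else '')
  if n=='side': cv2.imwrite(f'pics/{n}9.png',cv2.resize(im[100:270,160:330],None,fx=3.5,fy=3.5)[:,:,::-1])
"
```

```text
t 26.95 tcp [446.8 269.6 260.8] yaw 57.09 tilt -1.0 delta cm [-10.12  12.05 -16.87] w 34.0 F [ 0.7 -0.7  0.5] j [-1.03  0.21  0.47  1.83 -0.11  1.12  0.47]
side wide 269 (array([446.7, -10.9,  40.6]), array([66.5, 72.1, 78.6]))
side cup 207 (array([533.7,  94.4,  27.6]), array([52.6, 65.8, 79.8]))
side liner 66 (array([533.6,  93.4,  30. ]), array([88.2, 92.1, 95.7]))
side funnel 202 (array([534.3,  96.9,  26.8]), array([112.6, 119.1, 125.3]))
side basket rim 157 (array([534.6,  94.5,  27.4]), array([128. , 131.1, 134.3]))
side block 82 (array([515.4,  60.4,  41.5]), array([147.2, 157.1, 165.9]))
top wide 231 (array([445.8, -11.3,  39.2]), array([66.2, 69.9, 79.6]))
top cup 27 (array([532.6,  94.7,  27.7]), array([51. , 62.7, 76. ]))
top liner 90 (array([519.1,  87. ,  16.1]), array([90.6, 94.1, 95.8]))
top funnel 121 (array([530.3,  91. ,  24.8]), array([113.1, 119.5, 125.7]))
top basket rim 265 (array([533.3,  92.2,  27.9]), array([127.9, 131. , 135.6]))
top block 83 (array([617.6, 219. , 153.1]), array([147.3, 162.9, 166.6]))
```

View pics/side9.png

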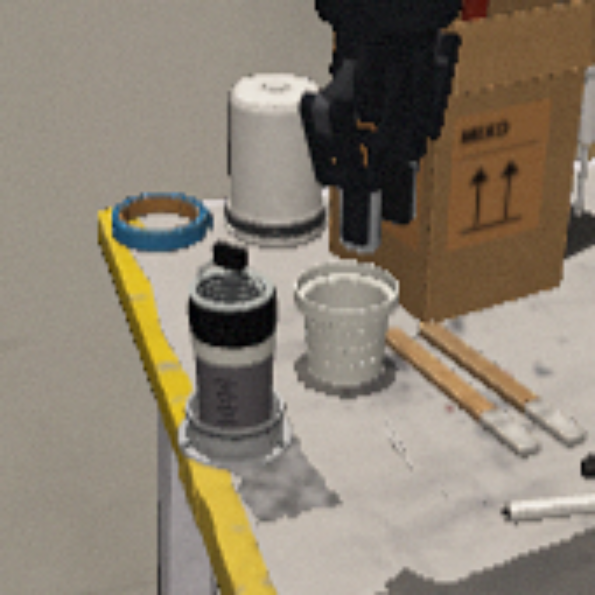

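```bash
python3 -c "
from workcell import *
print(hand_in())"
```

```text
the job is handed in; nothing more can be done
None
```

The spray cup stack is built and handed in at about t = 27 s of the 115 s allowed. I built it in the required order: hard cup in the stand, small liner in the cup, strainer funnel on the liner, mesh basket in the funnel.

- **Seating:** In the last pictures the stack stands upright. The rim centres of the cup, liner, funnel and basket agree within about 3 mm in the checks made after each placing. The heights match the seated values within camera error: cup rim about 84 mm, liner top about 98–101 mm, funnel top about 128–132 mm and basket rim about 131 mm.
- **Release:** The gripper is open and clear of everything, with its tip at about (447, 270, 261) mm.
- **Bystanders:** The wide liner and the spray cup were never touched. The wide liner measures where it started. The spray cup's position I only checked by eye.
- **Checks that disagreed:** Four circle fits in the final check were unusable or off. The top-camera liner fit and both block fits were unusable because parts were hidden or the band caught few rim points. The funnel fits were 3–4 mm off, so I relied on the earlier funnel measurement, the basket rim and the picture. The hand-in gave no verdict.

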